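Jack up the front of a transformer case and hold the handle down

TASK

I have to change the two front feet of the grey transformer case. Set the small blue lever jack down flat in front of the case with its toe slid squarely under the yellow lift mark, then push the jack's red handle all the way down so that the front of the case rises off the mat on the jack alone, and finish while still holding the handle down, because the jack sinks as soon as it is let go. Do not shove or tip over the case and leave the other things on the bench where they are.

Things in the scene. Friction and masses are not known exactly. Their poses are not given: they have to be found in the camera images.
- jack: small blue lever jack, loose, 0.85 kg. Origin: on the mat under its column; x: the way the toe points; z up. In this frame, mm: column x -17..17, y -18..18, z to 94; steel sole x -87..64, 56 wide behind, 40 wide and 4 thick under the toe; toe carriage's front at x 23; handle pivot at x -22, z 55, handle rising backwards (-x) from it at 32 degrees to the red paddle
- jack_grip (a point): middle of the jack's blue column, where to grasp it: 36 mm wide (jack's y) by 34 mm (jack's x), 72 mm above the jack's underside; axes as the jack's
- saddle (a point): centre of the top of the jack's toe (orange ribbed saddle 26 x 30 mm on a toe 34 mm wide), 46.5 mm forward of the column's middle, 12 mm above the mat when down; it rises straight up 40 mm per rad of the handle, 21 mm in all. Toe and sole reach 17 mm farther forward than this point
- jack_handle (a joint): angle of the jack's handle, rad: 0 = up, 0.52 = all the way down at its stop, paddle almost level. A spring lifts it and the toe sinks when it is let go. Pushing the paddle takes 1 to 3 N empty, 5 to 9 N with the case on the toe
- paddle (a point): middle of the top face of the red paddle on the end of the jack's handle, 36 x 38 mm, 8 mm thick; it moves about the pivot on an arc of 100 mm radius, from 111 mm above the mat down to about 62 mm and some 16 mm backwards; axes as the handle's (they turn with it)
- case: grey transformer case, loose, 1.5 kg, 120 mm deep (x) by 160 wide (y), shell 75 mm high on four rubber feet 18 mm high and thick at x +-46, y +-64 mm; black strap handle on top. Origin: on the mat under its middle; x: from the front panel to the back; panel at x = -60 mm, its knobs stand out up to 12 mm, more than 15 mm above the shell's underside
- lift_point (a point): lift point: yellow pad on the flat underside of the case, 18 mm above the mat, 16 mm behind the front panel and 18 mm to the +y side of the case's middle; above it the panel's lower edge and the lid's front edge carry a yellow label with a black bar; axes as the case's
- mat: grey-blue anti-static mat, fixed, 13 mm thick (top at z = 13 mm), 500 x 126 mm along the bench's front edge with two wider ends; cut out round the vise. Case and jack stand on it. Origin: under the middle of the 126 mm strip in front of the vise, on the bench; x: along the bench's front edge, away from the robot
- front_foot_left (a point): underside of the front foot at the case's +y side; on the mat at the start
- front_foot_right (a point): underside of the front foot at the case's -y side; on the mat at the start
- rear_middle (a point): point on the mat midway between the two rear feet, fixed to the case
- board_blue: small blue circuit board 42x55x13 mm; bystander, leave it alone; origin under its middle
- heat_sink: finned aluminium heat sink 30x40x22 mm; bystander, leave it alone; origin under its middle
- ipa_bottle: white dropper bottle with blue cap, 42 mm thick, 125 mm high; bystander, leave it alone; origin under its middle
- flux_bottle: cream dropper bottle with orange label, 34 mm thick, 105 mm high; bystander, leave it alone; origin under its middle
- solder_spool: white spool 54 mm thick, 42 mm high; bystander, leave it alone; origin under its middle

How it is judged:
By the outcome, as a careful person would: the job done as asked, in the order asked, and still so for the second after the job is handed in, while the arm keeps its last pose, push and grip.
It also fails if it takes over 48 s, if anything falls off the work surface, if the arm or the gripper's body presses on something with over 40 N, if the wrist force passes 120 N, or if a joint passes its speed limit or range.

ROBOT

A 7-joint arm with a two-finger parallel gripper is mounted at the origin on the work surface; the furniture and walls round the work are solid. World frame = base frame: x ahead of the robot, y to its left, z up, the work surface at z = 0. Lengths are in m, angles in rad, forces in N, time in s.
With the tool pointing down it reaches from about 0.4 to 0.85 m from the base axis. Payload 10.4 kg.
Tool frame: the origin (TCP) lies between the finger pads; the fingertips stand 22 mm ahead of it and the grasp point (between the pads) lies 3 mm ahead of it; z points along the fingers, y is the line along which they close (so a half turn about z gives the same grasp; the last joint's range is limited). The gripper opens to 85 mm and grips with 20 to 120 N. Pads are 22 mm wide; open, the fingers measure 114 mm over their backs; the gripper's body (76 mm by 85 mm) begins 54 mm behind the grasp point. The pads swing forward as they close: fully open they stand 13 mm farther back than shut.
Start: joints at [-1.229, 0.332, -0.065, 1.46, 0.022, 1.35, -0.088], TCP at [0.223, 0.584, 0.253] pointing down, gripper open.
Joint ranges: [-2.6, 2.6], [-0.5, 2.12], [-1.47, 1.34], [0.16, 2.42], [-1.27, 4.41], [0.06, 2.06], [-2.6, 2.6]. Speed limits (rad/s): [2.22, 2.22, 2.79, 2.79, 3.14, 3.14, 3.14].

INTERFACE

Orientations are given as a unit quaternion [x, y, z, w].
In Python, from workcell import manip, camera, ticket, boxes_of, outline_of gives the robot as it stands.
- The arm moves only by the tool carry_out, never from a script. Its argument "deltas" is a list of rows, each a list of 5 numbers: the shift along the tool's x, y, z as a fraction of full scale, then the turn about the tool's z as a fraction of full scale, then the opening, from -1 (shut) to 1 (fully open), so that 0 is half open. In form: [[tx, ty, tz, spin, gripper], ...]. A call has 1 to 20 rows; each row is the pose to reach, as a shift and turn from the pose commanded when the call began, along the tool's axes at that moment; what a row does not reach only later rows make up. Full scale, the value 1, is 150 mm for a shift and 30 degrees for a turn. A row lasts 1/8 s, in which the tool goes at most 62.5 mm and 10.7 degrees, less where a joint would pass 70% of its speed; a pose out of reach is approached as far as the arm can. A call with a number of a shift or a turn outside -1 to 1 is refused whole. A call with a gripper value outside its range is refused whole. The fingers move at their own pace and stop on an object; "force" is the grip in N (left out, the last holds). Time passes only in rows, so rows that repeat a pose let the fingers close. It gives the time, the measured TCP pose, the force, the opening and the grip force at its end, in the units of the state.
- manip.get_obs(): the state, without advancing time (a new reading comes with each control period).
- camera(name): name is "side" or "top" or "wrist"; returns a dict with "img" (420x560x3 uint8, red, green, blue), "depth" (420x560 float32, m along the optical axis (not along the pixel's ray), 0 where there is no reading), "vertical_fov" (degrees; the focal length in pixels is half the picture's height over the tangent of half this angle, whatever the lens; pixels are square), "cx", "cy" (the principal point, pixels), "k1" (the pictures are not rectified: a ray, as slopes to the right and down, at radius r is drawn at 1 + k1 r^2 times it, then the intrinsics apply), "R" (3x3) and "t" (3): a world point X has camera coordinates R X + t. Camera axes: x right, y down, z forward; pixel columns grow to the right and rows downward; lengths in m; the calibration is good to about 2 mm. A picture is of the moment at which its call begins.
- ticket.hand_in(): hands the job in; it is judged then, once.
Trained networks look in a picture, given as the dict that the camera call returned (one of the last four; its "shot" number tells which), for a name from the list of things; names that differ only in an ending like _2 or _b are one class to them, and where a whole thing is asked for, a point or a joint stands for the part that bears it (a point fixed in the world has none). Each returns a list of dicts, best first, with "conf" (0 to 1); they miss things now and then, are a little off and sometimes report something else, mostly with a low value. They report only what shows in the picture. A call takes as long as a camera call.
- boxes_of(query, picture): "position" ([x, y, z] in m, in world coordinates, good to about 4 mm: the middle of the surface that is visible of it).
- outline_of(query, picture): "region" (420x560 bool, what is visible of it).
The state is a dict: "clock": time; "joint_pos": joint angles; "joint_velocities": joint speeds; "tau": joint torques, N m; "position": TCP position; "ee_rot": TCP orientation; "ft_force": force on the tool from outside, world axes, zero at the start; "torque": the same for the moment, N m; "grip_width": opening from 0.0 (shut) to 1.0 (fully open); "grasp_force": force on a finger pad.
Only numpy, scipy, OpenCV 4.12 (cv2) and the standard library are available. Lean on these libraries where they do the work, as an engineer would, in place of code of your own. Each camera call takes 0.05 s, during which the arm holds its last target. There are 200 camera calls.

## Working session

There is one attempt and no reset: what is moved stays moved. The work goes in short steps, Python scripts to look and compute and a tool call to move; the robot and the scene stay as the last step left them, time stands still between calls to the robot, and variables do not carry over. Pictures are saved under pics/ and viewed, at most 10 in all, crops included, and the job is handed in when it is done.

Besides the shell and the picture viewer there is one more tool, called after ">>>" as name(argument=value, ...) on one line, values as JSON. carry_out: Moves the arm, as the interface text tells. Its arguments: {"type":"object","properties":{"deltas":{"type":"array","items":{"type":"array","items":{"type":"number"}}},"force":{"type":"number"}},"required":["deltas"]}

```bash
mkdir -p pics; ls
cat > h.py <<'E'
import numpy as np, cv2
from workcell import manip, camera, ticket, boxes_of, outline_of
from scipy.spatial.transform import Rotation as Ro
def cloud(c):
    H,W=c['depth'].shape; f=H/2/np.tan(np.radians(c['vertical_fov'])/2)
    K=np.array([[f,0,c['cx']],[0,f,c['cy']],[0,0,1]]);u,v=np.meshgrid(np.arange(W),np.arange(H))
    p=np.stack([u,v],-1).reshape(-1,1,2).astype(float)
    s=cv2.undistortPoints(p,K,np.array([c['k1'],0,0,0,0.]))[:,0]
    d=c['depth'].reshape(-1,1)
    X=np.hstack([s*d,d]); X=(X-c['t'])@c['R']   # R^T (X-t)
    X[d[:,0]<=0]=np.nan
    return X.reshape(H,W,3)
def save(c,n): cv2.imwrite('pics/'+n,c['img'][:,:,::-1])
E
python3 - <<'E'
from h import *
np.set_printoptions(precision=4,suppress=True)
o=manip.get_obs();print(o)
ims=[]
for n in('top','side'):
    c=camera(n);X=cloud(c);ims.append(c['img'])
    for q in('jack','jack_grip','saddle','paddle','case','lift_point','mat','ipa_bottle','flux_bottle','solder_spool','board_blue','heat_sink'):
        b=boxes_of(q,c); print(n,q,[(np.array(z['position']),round(z['conf'],2)) for z in b[:2]])
    np.save(n+'.npy',X); save(c,n+'.png')
    print(c['R'],c['t'])
    for q in('jack','case'):
        m=outline_of(q,c)
        if m: np.save(f'{n}_{q}.npy',m[0]['region']);P=X[m[0]['region']];print(q,np.nanmin(P,0),np.nanmax(P,0))
E
```

```text
pics
{'clock': 0.0, 'joint_pos': array([-1.2286,  0.3329, -0.0647,  1.4609,  0.0216,  1.3499, -0.0885]), 'joint_velocities': array([ 0.0007,  0.0001,  0.0013,  0.0005, -0.001 , -0.001 , -0.0011]), 'tau': array([  0.0003, -62.5456,   0.0495, -39.1609,   0.0162,   0.0099,
         0.    ]), 'position': array([0.2229, 0.5836, 0.2525]), 'ee_rot': array([ 0.1814,  0.9834, -0.0007, -0.0001]), 'ft_force': array([-0.7362, -0.0952,  0.7   ]), 'torque': array([-0.0083, -0.0545, -0.0109]), 'grasp_force': 0.0, 'grip_width': 0.9968988208298861}
top jack [(array([0.3198, 0.3554, 0.0387]), 0.62)]
top jack_grip [(array([0.3197, 0.354 , 0.0359]), 0.72)]
top saddle []
top paddle [(array([0.6036, 0.3927, 0.1058]), 0.73), (array([0.2583, 0.3536, 0.1179]), 0.64)]
top case [(array([0.6015, 0.3907, 0.1077]), 0.93)]
top lift_point [(array([0.6012, 0.3895, 0.1056]), 0.81)]
top mat [(array([0.4691, 0.3894, 0.0097]), 0.61)]
top ipa_bottle [(array([0.6004, 0.3916, 0.1084]), 0.19)]
top flux_bottle [(array([ 0.4634, -0.1828,  0.0679]), 0.67), (array([0.3209, 0.3554, 0.0348]), 0.61)]
top solder_spool [(array([ 0.3
[... 550 characters left out ...]
, 0.3524, 0.1209]), 0.77)]
side case [(array([0.5973, 0.3667, 0.1086]), 0.73)]
side lift_point [(array([0.5995, 0.3725, 0.1058]), 0.78), (array([ 0.392 , -0.1001,  0.0427]), 0.43)]
side mat [(array([0.3885, 0.3315, 0.0114]), 0.82)]
side ipa_bottle [(array([ 0.4128, -0.1651,  0.0761]), 0.61)]
side flux_bottle [(array([ 0.4576, -0.1907,  0.058 ]), 0.89)]
side solder_spool [(array([ 0.3939, -0.1004,  0.0421]), 0.78)]
side board_blue [(array([ 0.4327, -0.0189,  0.0179]), 0.51)]
side heat_sink [(array([ 0.4342, -0.0207,  0.0163]), 0.48)]
[[ 0.805  -0.5932 -0.0058]
 [-0.4735 -0.6367 -0.6086]
 [ 0.3574  0.4927 -0.7934]] [-0.2873  0.387   0.9936]
jack [ 0.2245  0.3221 -0.2878] [0.4912 0.7249 0.135 ]
```

View pics/top.png

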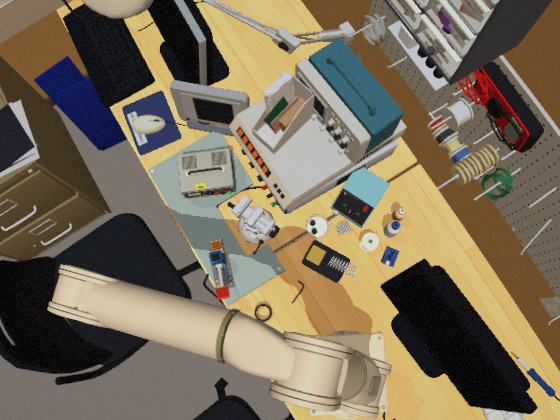

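View pics/side.png

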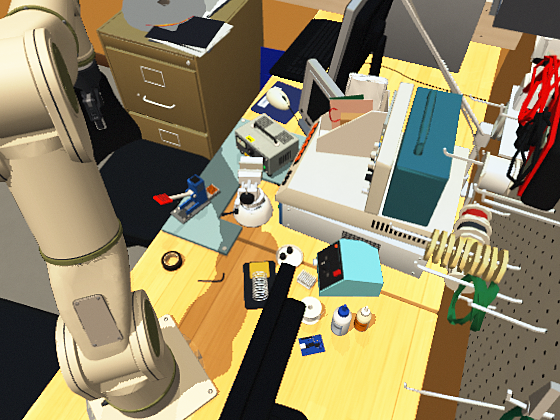

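Run:
```python
from h import *
np.set_printoptions(precision=4,suppress=True)
for n in('top','side'):
    X=np.load(n+'.npy');x,y,z=[X[...,i] for i in range(3)]
    for nm,lo,hi,b in(('caselid',.085,.112,(.5,.72,.25,.52)),('casestrap',.115,.15,(.5,.72,.25,.52)),('coltop',.095,.115,(.29,.36,.31,.40)),('paddle',.11,.14,(.2,.29,.3,.42)),('sole',.016,.030,(.2,.45,.3,.42)),('vise',.03,.3,(.2,.8,.42,.8))):
        m=(z>lo)&(z<hi)&(x>b[0])&(x<b[1])&(y>b[2])&(y<b[3])
        P=X[m]
        if len(P)<20: print(n,nm,len(P));continue
        r=cv2.minAreaRect((P[:,:2]*1000).astype(np.float32))
        print(n,nm,len(P),P.mean(0),P.min(0),P.max(0),r)
```

```text
top caselid 2030 [0.6107 0.3948 0.1048] [0.5447 0.3128 0.0857] [0.6825 0.4818 0.112 ] ((611.7686157226562, 394.83245849609375), (132.66221618652344, 163.4005889892578), 6.479495525360107)
top casestrap 160 [0.6355 0.3439 0.1312] [0.505 0.25  0.115] [0.7192 0.4506 0.15  ] ((588.7891845703125, 334.7164306640625), (216.6456756591797, 182.93038940429688), 24.55087661743164)
top coltop 106 [0.3457 0.3636 0.1059] [0.2906 0.3448 0.0959] [0.3598 0.3827 0.1135] ((325.1471862792969, 361.6767272949219), (70.30947875976562, 37.00816345214844), 4.280245304107666)
top paddle 154 [0.2514 0.345  0.1241] [0.2324 0.3261 0.1107] [0.2814 0.3643 0.1375] ((257.8670959472656, 346.6213073730469), (47.642906188964844, 36.45298767089844), 9.423162460327148)
top sole 622 [0.3518 0.3563 0.02  ] [0.2232 0.3001 0.016 ] [0.4497 0.4193 0.0299] ((336.48681640625, 359.7886657714844), (226.6573486328125, 118.89846801757812), 0.14358769357204437)
top vise 992 [0.642  0.4657 0.0925] [0.5447 0.42   0.0301] [0.8    0.6402 0.1571] ((672.2318115234375, 529.9593505859375), (255.23194885253906, 220.20831298828125), 0.07162588
[... 418 characters left out ...]
0.106 ] [0.2913 0.3454 0.095 ] [0.3598 0.3865 0.1145] ((325.58074951171875, 366.6457824707031), (41.36420440673828, 67.74004364013672), 88.24365234375)
side paddle 152 [0.2425 0.3452 0.1251] [0.2245 0.3257 0.1124] [0.2606 0.3691 0.135 ] ((243.16444396972656, 347.1314392089844), (34.904701232910156, 39.87021255493164), 8.202458381652832)
side sole 541 [0.3248 0.3561 0.0206] [0.228  0.3001 0.016 ] [0.4252 0.4018 0.03  ] ((326.93359375, 348.2906494140625), (205.69674682617188, 84.7948226928711), 12.192316055297852)
side vise 1042 [0.5992 0.4796 0.1119] [0.2003 0.4201 0.03  ] [0.8   0.644 0.3  ] ((500.24224853515625, 531.8711547851562), (223.00015258789062, 599.8736572265625), 89.84892272949219)
```

The top view shows the case at about px (207,172), its yellow mark at (201,186), the jack at about (220,265) and its red paddle at (222,293). The side view agrees: the toe points +x towards the case and the vise stands at -y of them. I'll go above the jack.

>>> carry_out(deltas=[[-0.3,-0.3,-0.2,-0.3,1],[-1,-0.9,-0.2,-1,1],[-1,-0.9,-0.2,-1,1],[-1,-0.9,-0.2,-1,1],[-1,-0.9,-0.2,-1,1],[-1,-0.9,-0.2,-1,1],[-1,-0.9,-0.2,-1,1]])

```text
clock: 2.38
position: [0.314, 0.4053, 0.2831]
ee_rot: [-0.08, 0.997, -0.0, -0.0]
ft_force: [-0.4, 0.5, -0.3]
grip_width: 0.999
grasp_force: 0.0
```

```bash
cat >> h.py <<'E'
np.set_printoptions(precision=4,suppress=True)
def yaw_y():  # world angle of tool y, deg
    R=Ro.from_quat(manip.get_obs()['ee_rot']).as_matrix();return R,np.degrees(np.arctan2(R[1,1],R[0,1]))
def go(p,yang=None):
    o=manip.get_obs();R,a=yaw_y()
    d=R.T@(np.array(p)-o['position'])/.15
    s=0 if yang is None else -(((yang-a+90)%180)-90)/30
    print('delta',d,'spin',s,'now',o['position'],'yang',a,'F',o['ft_force'],'t',o['clock'],o['grip_width'])
E
python3 - <<'E'
from h import *
c=camera('wrist');save(c,'w1.png');X=cloud(c);np.save('w1.npy',X)
for q in('jack','jack_grip','saddle','paddle','case','lift_point'):
    print(q,[(np.array(z['position']),round(z['conf'],2)) for z in boxes_of(q,c)[:2]])
x,y,z=[X[...,i] for i in range(3)]
for nm,lo,hi,b in(('caselid',.098,.112,(.5,.72,.25,.52)),('coltop',.098,.115,(.31,.40,.31,.40)),('paddle',.11,.14,(.2,.29,.3,.42)),('toe',.019,.030,(.375,.45,.3,.42))):
    P=X[(z>lo)&(z<hi)&(x>b[0])&(x<b[1])&(y>b[2])&(y<b[3])]
    if len(P)>20: print(nm,len(P),P.mean(0),cv2.minAreaRect((P[:,:2]*1000).astype(np.float32)))
go([.345,.3635,.25],99.9)
E
```

```text
jack [(array([0.3028, 0.364 , 0.0906]), 0.63)]
jack_grip [(array([0.3089, 0.3659, 0.0866]), 0.67)]
saddle [(array([0.4017, 0.3859, 0.0255]), 0.62), (array([0.5446, 0.384 , 0.0758]), 0.42)]
paddle [(array([0.2516, 0.3492, 0.1196]), 0.59)]
case [(array([0.5519, 0.3838, 0.0715]), 0.96)]
lift_point [(array([0.546 , 0.3829, 0.0769]), 0.84)]
caselid 660 [0.5736 0.3475 0.1035] ((583.889892578125, 342.6448669433594), (68.87632751464844, 235.38343811035156), 35.96251678466797)
coltop 996 [0.3482 0.3673 0.1075] ((350.14361572265625, 366.91595458984375), (33.282867431640625, 36.51213455200195), 11.597367286682129)
paddle 1552 [0.2466 0.3465 0.1256] ((250.2730712890625, 346.5884094238281), (42.5907096862793, 36.38524627685547), 11.376180648803711)
toe 296 [0.4079 0.369  0.0248] ((413.00390625, 346.3396911621094), (32.76031494140625, 108.97048950195312), 24.732654571533203)
delta [-0.1554 -0.3012  0.2217] spin -0.026332727369810034 now [0.3148 0.4044 0.2833] yang 99.1100181789057 F [ 0.4745 -0.3028 -0.1245] t 2.725 0.9949819976876522
```

View pics/w1.png

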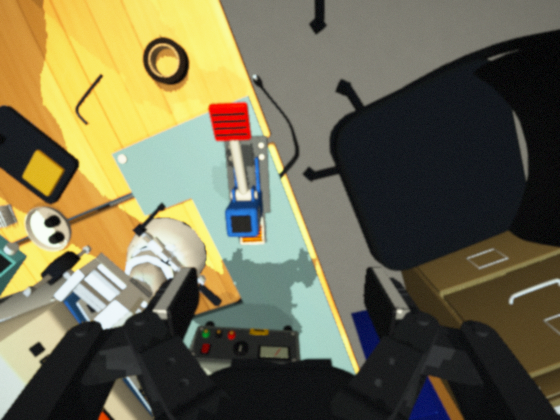

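Run:
```python
from h import *
a=np.radians(11)
for n in('w1','top','side'):
    X=np.load(n+'.npy').reshape(-1,3)
    for lab,c0,an in(('pick',(.349,.366),11),('place',(.52,.40),6.2)):
        a=np.radians(an);d=X[:,:2]-c0
        u=d@[np.cos(a),np.sin(a)];v=d@[-np.sin(a),np.cos(a)]
        for zz in(.03,.065,.13):
            m=(X[:,2]>zz)&(abs(u)<(16 if zz<.12 else 45)/1000)&(abs(v)>.024)&(abs(v)<.11)&(X[:,2]<.25)
            for s in(-1,1):
                k=m&(v*s>0)
                if k.sum(): print(n,lab,zz,s,k.sum(),'min|v|',np.sort(abs(v[k]))[:3],X[k].max(0))
go([.349,.366,.16],101)
```

```text
w1 pick 0.03 -1 48 min|v| [0.1032 0.1034 0.104 ] [0.3696 0.2637 0.0602]
top pick 0.03 -1 7 min|v| [0.1037 0.106  0.1068] [0.3757 0.2642 0.0612]
top place 0.13 -1 26 min|v| [0.0913 0.0922 0.0947] [0.5047 0.3045 0.1723]
side pick 0.03 -1 10 min|v| [0.1059 0.1061 0.1066] [0.3696 0.2612 0.0582]
side place 0.13 -1 12 min|v| [0.0946 0.0962 0.0984] [0.4965 0.3013 0.1694]
delta [-0.1845 -0.289   0.8217] spin -0.06299939403647652 now [0.3148 0.4044 0.2833] yang 99.1100181789057 F [ 0.4745 -0.3028 -0.1245] t 2.725 0.9949819976876522
```

>>> carry_out(deltas=[[-0.18,-0.29,0,-0.06,1],[-0.185,-0.29,0.4,-0.06,1],[-0.185,-0.29,0.7,-0.06,1],[-0.185,-0.29,0.7,-0.06,1],[-0.185,-0.29,0.7,-0.06,1]])

```text
clock: 3.35
position: [0.3498, 0.3666, 0.1802]
ee_rot: [-0.095, 0.995, 0.001, 0.001]
ft_force: [0.2, -0.6, 1.0]
grip_width: 1.001
grasp_force: 0.0
```

Run:
```python
from h import *
c=camera('wrist');save(c,'w2.png');X=cloud(c)
x,y,z=[X[...,i] for i in range(3)]
for nm,lo,hi,b in(('caselid',.098,.112,(.5,.72,.25,.52)),('coltop',.098,.115,(.31,.40,.31,.40)),('paddle',.11,.14,(.2,.29,.3,.42))):
    P=X[(z>lo)&(z<hi)&(x>b[0])&(x<b[1])&(y>b[2])&(y<b[3])]
    if len(P)>20: print(nm,len(P),P.mean(0),cv2.minAreaRect((P[:,:2]*1000).astype(np.float32)))
go([.349,.366,.088],101)
```

```text
coltop 2184 [0.348  0.3663 0.1076] ((350.10858154296875, 366.7113342285156), (33.32062530517578, 36.861663818359375), 10.84169864654541)
paddle 4482 [0.2467 0.3458 0.1257] ((251.26718139648438, 346.7794189453125), (44.118324279785156, 36.301273345947266), 11.904167175292969)
delta [ 0.0088 -0.0054  0.6176] spin -0.0029856167925165285 now [0.35   0.3668 0.1806] yang 100.9104314962245 F [ 0.3897 -0.7401  0.473 ] t 3.4 0.9998194073477573
```

View pics/w2.png

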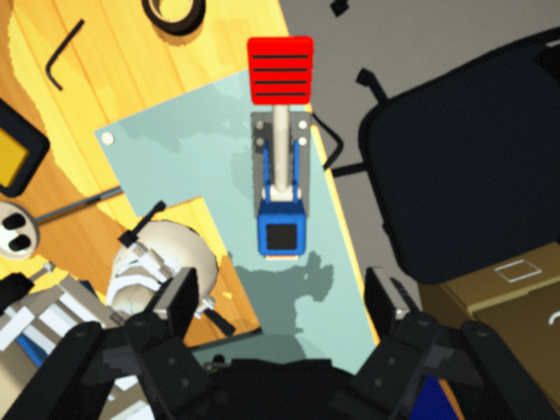

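The wrist view shows the column top at px (282,235), square between the fingers, with the handle straight behind it. I'll descend and grip.

>>> carry_out(deltas=[[0,0,0.3,0,1],[0,0,0.62,0,1],[0,0,0.62,0,1],[0,0,0.62,0,-1],[0,0,0.62,0,-1],[0,0,0.62,0,-1],[0,0,0.62,0,-1],[0,0,0.62,0,-1],[0,0,0.62,0,-1]], force=60)

```text
clock: 4.53
position: [0.3499, 0.3668, 0.0871]
ee_rot: [-0.095, 0.995, 0.001, 0.001]
ft_force: [-0.9, -1.2, 7.9]
grip_width: 0.412
grasp_force: 60.7
```

Run:
```python
from h import *
go([.349,.366,.12],101)
```

```text
delta [ 0.0064 -0.0033 -0.2194] spin -0.0030166213943952397 now [0.3499 0.3668 0.0871] yang 100.90950135816814 F [-0.856  -1.2398  7.87  ] t 4.525 0.4122115169483025
```

>>> carry_out(deltas=[[0,0,-0.1,0,-1],[0,0,-0.3,0,-1],[0,0,-0.5,0,-1],[0,0,-0.5,0,-1],[0,0,-0.5,0,-1]])

```text
clock: 5.15
position: [0.3487, 0.365, 0.1592]
ee_rot: [-0.095, 0.995, -0.001, -0.001]
ft_force: [-1.0, -0.4, -8.5]
grip_width: 0.41
grasp_force: 62.1
```

Run:
```python
from h import *
go([.349,.366,.12],101)
for n in('w1','top','side'):
    X=np.load(n+'.npy');im=cv2.imread(f'pics/{n}.png');h=cv2.cvtColor(im,cv2.COLOR_BGR2HSV)
    x,y,z=[X[...,i] for i in range(3)]
    box=(x>.5)&(x<.72)&(y>.28)&(y<.52)
    yel=box&(z>.03)&(h[...,0]>22)&(h[...,0]<35)&(h[...,1]>150)&(h[...,2]>120)
    print(n,'yellow',yel.sum(),X[yel].mean(0) if yel.any() else '', np.nanmin(X[yel],0) if yel.any() else '',np.nanmax(X[yel],0) if yel.any() else '')
    L=box&(z>.098)&(z<.113)
    k=cv2.morphologyEx(L.astype(np.uint8),cv2.MORPH_OPEN,np.ones((3,3)))
    nn,lab,st,_=cv2.connectedComponentsWithStats(k);i=1+np.argmax(st[1:,4]);P=X[lab==i]
    print(' lid',st[i,4],cv2.minAreaRect((P[:,:2]*1000).astype(np.float32)))
    # front lid edge: min x for each y bin
    e=[(yb,np.percentile(P[abs(P[:,1]-yb)<.004,0],3)) for yb in np.arange(.32,.48,.01) if (abs(P[:,1]-yb)<.004).sum()>3]
    e=np.array(e); 
    if len(e)>3: print(' front edge',np.polyfit(e[:,0]-.39,e[:,1],1), e.round(3).tolist())
    pn=box&(z>.04)&(z<.095)&(x<.57); P=X[pn]; print(' panel',len(P),P[:,1].min(),P[:,1].max(),np.percentile(P[:,0],[5,50,95]))
```

```text
delta [-0.0037  0.0063  0.261 ] spin -0.0033851444535017094 now [0.3487 0.365  0.1592] yang 100.89844566639495 F [-0.9644 -0.4257 -8.49  ] t 5.15 0.41048375842662227
w1 yellow 5 [0.5466 0.4158 0.0464] [0.5459 0.413  0.0405] [0.5471 0.4186 0.0506]
 lid 428 ((563.6591796875, 351.2938537597656), (23.241987228393555, 48.22190475463867), 4.535971641540527)
 front edge [-0.0947  0.549 ] [[0.33, 0.555], [0.34, 0.553], [0.35, 0.553], [0.36, 0.551], [0.37, 0.551]]
 panel 2843 0.31075147344590837 0.4697033164131229 [0.5416 0.5482 0.5565]
top yellow 43 [0.5651 0.4096 0.1001] [0.5514 0.3976 0.044 ] [0.5737 0.4225 0.1146]
 lid 1873 ((614.0953369140625, 395.40277099609375), (126.51600646972656, 162.35400390625), 5.5716166496276855)
 front edge [-0.1054  0.5598] [[0.32, 0.567], [0.33, 0.566], [0.34, 0.572], [0.35, 0.563], [0.36, 0.562], [0.37, 0.561], [0.38, 0.561], [0.39, 0.559], [0.4, 0.561], [0.41, 0.552], [0.42, 0.555], [0.43, 0.554], [0.44, 0.558], [0.45, 0.551], [0.46, 0.551], [0.47, 0.557]]
 panel 247 0.3123910057230319 0.4692575885535824 [0.5474 0.5538 0.5643]
side yellow 35 [0.5588 0.4115 0.1004] [0.5458 0.3972 0.0442] [0.5683 0.4231 0.1117]
 lid 1540 ((609.0255737304688, 397.6932678222656), (124.99038696289062, 163.06515502929688), 6.54335355758667)
 front edge [-0.0969  0.5517] [[0.32, 0.559], [0.33, 0.558], [0.34, 0.555], [0.35, 0.557], [0.36, 0.556], [0.37, 0.553], [0.38, 0.553], [0.39, 0.551], [0.4, 0.552], [0.41, 0.549], [0.42, 0.547], [0.43, 0.547], [0.44, 0.546], [0.45, 0.543], [0.46, 0.545], [0.47, 0.549]]
 panel 352 0.3102981555820577 0.468108176970589 [0.5418 0.5495 0.5654]
```

Run:
```python
from h import *
for n in('w1','top','side'):
    X=np.load(n+'.npy');x,y,z=[X[...,i] for i in range(3)]
    P=X[(z>.1)&(z<.113)&(x>.32)&(x<.4)&(y>.31)&(y<.42)]
    print(n,len(P),P.mean(0),cv2.minAreaRect((P[:,:2]*1000).astype(np.float32)))
c=camera('wrist');save(c,'w3.png');X=cloud(c);x,y,z=[X[...,i] for i in range(3)]
P=X[(z>.04)&(z<.113)&(x>.5)&(x<.6)&(y>.3)&(y<.49)];print(len(P))
c=camera('side');save(c,'s2.png')
o=manip.get_obs()['position']; print(o)
```

```text
w1 979 [0.3484 0.3673 0.1076] ((350.15423583984375, 366.93621826171875), (33.273414611816406, 36.52190017700195), 11.72154712677002)
top 144 [0.355  0.3647 0.1063] ((355.4457702636719, 365.2437438964844), (33.39699935913086, 36.519344329833984), 12.650400161743164)
side 143 [0.3494 0.3642 0.1069] ((350.6565246582031, 367.01080322265625), (34.379859924316406, 39.22340774536133), 10.359639167785645)
0
[0.3486 0.3649 0.1588]
```

View pics/s2.png

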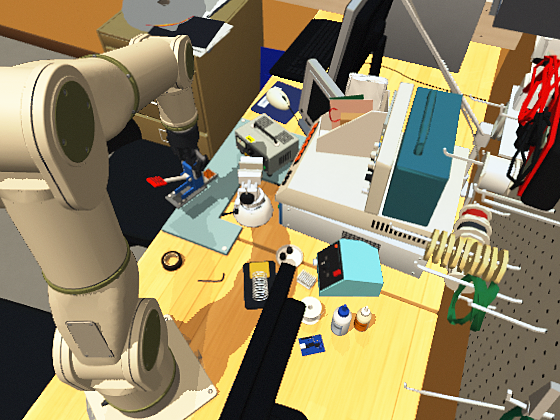

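The side view shows the jack held upright at about px (190,190), clear of everything. Next is the standoff in front of the case.

Run:
```python
from h import *
go([.4436,.3983,.125],95.9)
```

```text
delta [-0.6648  0.0994  0.2235] spin 0.16666869829064931 now [0.3486 0.3649 0.1588] yang 100.90006094871949 F [-0.5495 -0.3754 -6.8987] t 5.25 0.4159773986690852
```

>>> carry_out(deltas=[[-0.3,0.05,0,0.1,-1],[-0.66,0.1,0.1,0.167,-1],[-0.665,0.1,0.225,0.167,-1],[-0.665,0.1,0.225,0.167,-1],[-0.665,0.1,0.225,0.167,-1],[-0.665,0.1,0.225,0.167,-1]], force=80)

```text
clock: 6.0
position: [0.444, 0.3997, 0.1276]
ee_rot: [-0.052, 0.999, 0.001, 0.0]
ft_force: [0.8, 1.2, -7.6]
grip_width: 0.409
grasp_force: 82.8
```

Run:
```python
from h import *
go([.4436,.3983,.088],95.9)
c=camera('wrist');save(c,'w4.png');X=cloud(c);np.save('w4.npy',X)
c=camera('side');X=cloud(c);x,y,z=[X[...,i] for i in range(3)]
cv2.imwrite('pics/s3.png',cv2.resize(c['img'][90:250,130:330,::-1],(800,640))[:600])
hh=cv2.cvtColor(c['img'],cv2.COLOR_RGB2HSV)
P=X[(hh[...,0]<6)&(hh[...,1]>150)&(hh[...,2]>80)&(x>.25)&(x<.42)&(y>.3)&(y<.45)&(z>.05)];print('red',len(P),P.mean(0),P.min(0),P.max(0))
```

```text
delta [ 0.0039 -0.0096  0.2641] spin 0.001142996697747852 now [0.444  0.3997 0.1276] yang 95.93428990093244 F [ 0.8246  1.1829 -7.5553] t 6.0 0.4087336173911401
red 126 [0.3353 0.3873 0.1655] [0.318  0.3711 0.1494] [0.3568 0.4085 0.1758]
```

View pics/s3.png

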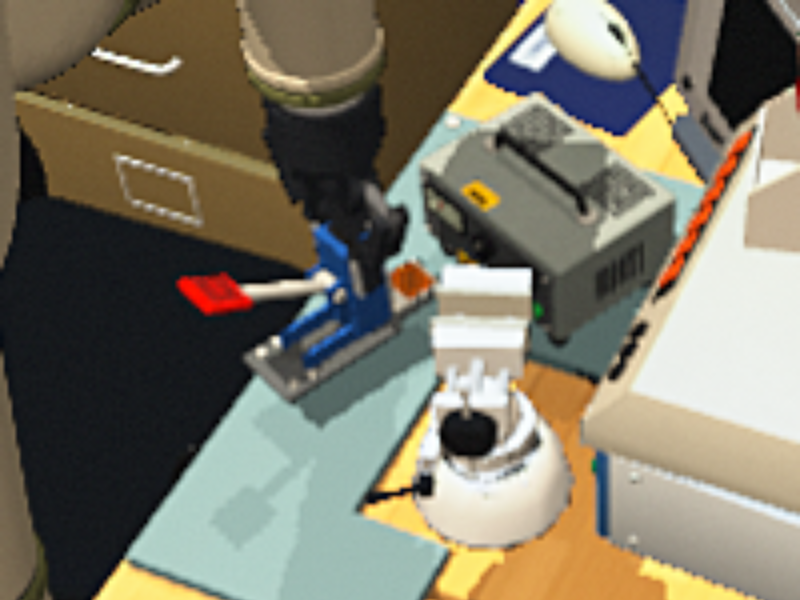

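Jack upright and in line with the mark at the lid's front edge: saddle at crop px (410,282), mark at (480,193). Lowering just over the mat.

>>> carry_out(deltas=[[0,-0.01,0.1,0,-1],[0,-0.01,0.2,0,-1],[0,-0.01,0.255,0,-1],[0,-0.01,0.255,0,-1],[0,-0.01,0.255,0,-1]])

```text
clock: 6.72
position: [0.4444, 0.3978, 0.088]
ee_rot: [-0.051, 0.999, -0.0, -0.0]
ft_force: [0.4, 0.5, -7.5]
grip_width: 0.412
grasp_force: 83.1
```

Run:
```python
from h import *
go([.5182,.406,.088],95.9)
for n in('side','top'):
    c=camera(n);X=cloud(c);x,y,z=[X[...,i] for i in range(3)]
    hh=cv2.cvtColor(c['img'],cv2.COLOR_RGB2HSV);H,S,V=[hh[...,i] for i in range(3)]
    P=X[(H>5)&(H<18)&(S>140)&(V>90)&(x>.46)&(x<.53)&(y>.36)&(y<.45)&(z>.018)&(z<.05)];print(n,'saddle',len(P),len(P) and (P.mean(0),P.min(0),P.max(0)))
    P=X[(H>20)&(H<35)&(S>140)&(V>120)&(x>.53)&(x<.6)&(y>.38)&(y<.44)&(z>.08)];print(n,'label',len(P),len(P) and (P.mean(0),P.min(0),P.max(0)))
```

```text
delta [-0.4947  0.0042 -0.0003] spin -0.00039460505379338426 now [0.4444 0.3978 0.088 ] yang 95.8881618483862 F [ 0.4063  0.4578 -7.4505] t 6.725 0.4119064517629622
side saddle 49 (array([0.4906, 0.4045, 0.0247]), array([0.4797, 0.387 , 0.02  ]), array([0.5042, 0.4197, 0.0294]))
side label 30 (array([0.5598, 0.4103, 0.1069]), array([0.5517, 0.3965, 0.103 ]), array([0.568 , 0.4246, 0.1105]))
top saddle 0 0
top label 17 (array([0.5696, 0.4018, 0.1061]), array([0.5606, 0.3939, 0.1002]), array([0.5748, 0.4105, 0.1137]))
```

>>> carry_out(deltas=[[-0.08,0,0,0,-1],[-0.18,0,0,0,-1],[-0.28,0,0,0,-1],[-0.36,0,0,0,-1],[-0.42,0.005,0,0,-1],[-0.45,0.005,0,0,-1],[-0.45,0.005,0,0,-1]])

```text
clock: 7.7
position: [0.5116, 0.4055, 0.0882]
ee_rot: [-0.051, 0.999, -0.0, -0.0]
ft_force: [-0.9, -0.3, -7.6]
grip_width: 0.41
grasp_force: 83.0
```

Run:
```python
from h import *
go([.5182,.406,.087],95.9)
for n in('side','top'):
    c=camera(n);X=cloud(c);x,y,z=[X[...,i] for i in range(3)]
    if n=='side': cv2.imwrite('pics/s4.png',cv2.resize(c['img'][100:200,190:320,::-1],(780,600),interpolation=2))
    P=X[(x>.53)&(x<.7)&(y>.29)&(y<.5)&(z>.098)&(z<.112)];print(n,cv2.minAreaRect((P[:,:2]*1000).astype(np.float32)))
```

```text
delta [-0.0441 -0.0011  0.0081] spin -0.0005191821725915701 now [0.5116 0.4055 0.0882] yang 95.88442453482226 F [-0.9077 -0.3182 -7.5828] t 7.7 0.40985239392662154
side ((608.9432373046875, 397.1805725097656), (125.67167663574219, 163.27566528320312), 6.118107795715332)
top ((640.0274047851562, 348.09637451171875), (156.87298583984375, 92.8096694946289), 40.388553619384766)
```

View pics/s4.png

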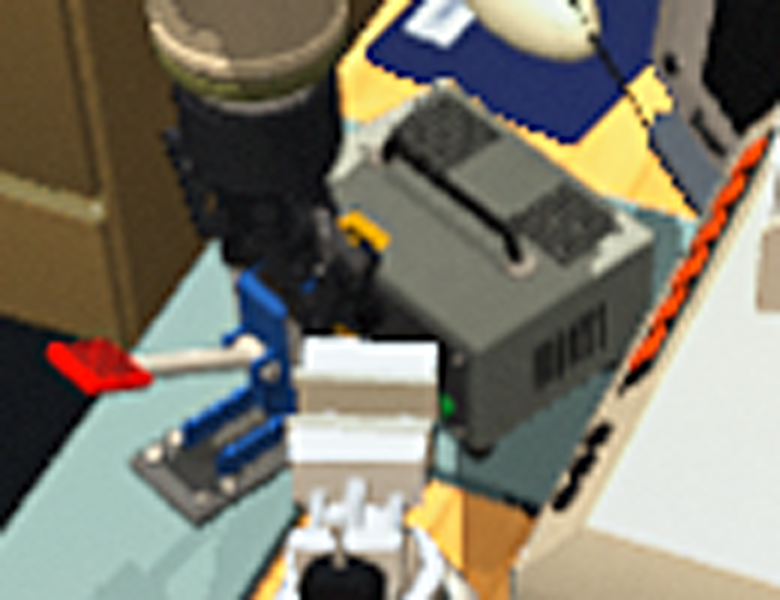

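>>> carry_out(deltas=[[-0.03,0,0,0,-1],[-0.044,0,0,0,-1],[-0.044,0,0.005,0,-1],[-0.044,0,0.012,0,-1],[-0.044,0,0.015,0,-1],[-0.044,0,0.015,0,-1]])

```text
clock: 8.55
position: [0.5182, 0.4062, 0.0871]
ee_rot: [-0.051, 0.999, 0.0, 0.0]
ft_force: [-3.2, -3.1, 3.7]
grip_width: 0.415
grasp_force: 84.5
```

Run:
```python
from h import *
go([.5182,.406,.087],95.9)
```

```text
delta [ 0.0001 -0.0011  0.0006] spin -0.0005038827449567407 now [0.5182 0.4062 0.0871] yang 95.8848835176513 F [-3.2031 -3.0617  3.6941] t 8.55 0.4149142761144224
```

>>> carry_out(deltas=[[-0.044,0,0,0,0.4],[-0.044,0,0,0,0.4],[-0.044,0,0,0,0.4],[0,0,-0.15,0,0.4],[0,0,-0.5,0,0.4],[0.3,0,-1,0,-1],[0.7,0,-1,0,-1],[0.7,0,-1,0,-1],[0.7,0,-1,0,-1]])

```text
clock: 9.68
position: [0.4131, 0.3957, 0.2378]
ee_rot: [-0.052, 0.999, 0.001, 0.001]
ft_force: [0.7, -0.2, -0.2]
grip_width: 0.0
grasp_force: 0.0
```

Run:
```python
from h import *
go([.415,.395,.2],95.9)
for n in('wrist','side','top'):
    c=camera(n);X=cloud(c);x,y,z=[X[...,i] for i in range(3)]
    if n=='wrist': save(c,'w5.png')
    P=X[(z>.1)&(z<.113)&(x>.48)&(x<.536)&(y>.36)&(y<.45)]
    if len(P):print(n,'col',cv2.minAreaRect((P[:,:2]*1000).astype(np.float32)))
    P=X[(x>.54)&(x<.7)&(y>.29)&(y<.5)&(z>.098)&(z<.112)]
    if len(P):print(n,'lid',cv2.minAreaRect((P[:,:2]*1000).astype(np.float32)))
    hh=cv2.cvtColor(c['img'],cv2.COLOR_RGB2HSV);H,S,V=[hh[...,i] for i in range(3)]
    P=X[((H<6)|(H>174))&(S>150)&(V>80)&(x>.35)&(x<.48)&(y>.33)&(y<.45)&(z>.06)]
    if len(P):print(n,'paddle',P.mean(0),cv2.minAreaRect((P[:,:2]*1000).astype(np.float32)))
```

```text
delta [-0.0114 -0.0067  0.2519] spin 0.0022843558918798595 now [0.4131 0.3957 0.2378] yang 95.9685306767564 F [ 0.7041 -0.1512 -0.2494] t 9.675 0.00042351948318322094
wrist lid ((585.7007446289062, 367.75762939453125), (42.841796875, 105.8877944946289), 13.802759170532227)
wrist paddle [0.4115 0.3947 0.1269] ((414.9901123046875, 395.01470947265625), (37.38618850708008, 35.0347785949707), 5.908722400665283)
side col ((518.2741088867188, 406.1732177734375), (33.03535842895508, 39.58463668823242), 3.235905408859253)
side lid ((609.5883178710938, 396.8707580566406), (125.7916030883789, 164.2852020263672), 6.161801815032959)
side paddle [0.4101 0.3924 0.1268] ((411.53314208984375, 394.88055419921875), (34.98690414428711, 33.04590606689453), 86.74249267578125)
top lid ((609.1799926757812, 394.4266662597656), (136.60972595214844, 161.86363220214844), 6.363306999206543)
```

View pics/w5.png

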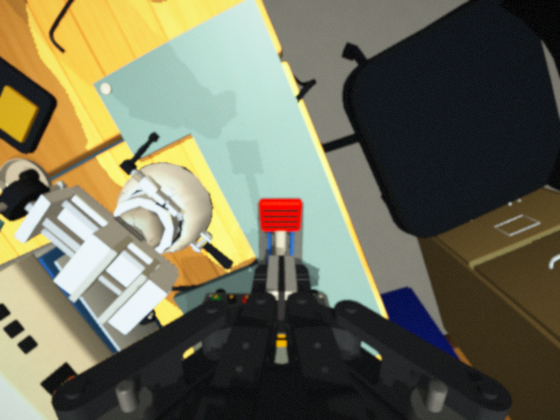

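The wrist view shows the paddle at px (281,215), dead in line with the tool, column and label. The column is within 1 mm of plan. Next I press along the arc, the first half to check.

>>> carry_out(deltas=[[0,0,0.3,0,-1],[0,0,0.5,0,-1],[0,0,0.58,0,-1],[0,0,0.61,0,-1],[0.02,0,0.65,0,-1],[0.04,0,0.685,0,-1],[0.055,0,0.72,0,-1],[0.07,0,0.75,0,-1],[0.07,0,0.75,0,-1]])

```text
clock: 10.95
position: [0.4033, 0.3945, 0.1237]
ee_rot: [-0.051, 0.999, 0.0, 0.0]
ft_force: [5.2, 0.3, 4.2]
grip_width: -0.002
grasp_force: 2.4
```

```bash
cat >> h.py <<'E'
def chk():
    for n in('side','top'):
        c=camera(n);X=cloud(c);x,y,z=[X[...,i] for i in range(3)]
        P=X[(z>.09)&(z<.118)&(x>.48)&(x<.536)&(y>.36)&(y<.45)]
        if len(P)>5:print(n,'col',cv2.minAreaRect((P[:,:2]*1000).astype(np.float32)))
        P=X[(x>.545)&(x<.69)&(y>.29)&(y<.5)&(z>.098)&(z<.135)]
        A=np.c_[P[:,:2]-[.61,.397],np.ones(len(P))]
        for _ in range(4):
            s,*_r=np.linalg.lstsq(A,P[:,2],rcond=None);k=abs(A@s-P[:,2])<.004;A,P=A[k],P[k]
        print(n,'lid',cv2.minAreaRect((P[:,:2]*1000).astype(np.float32)),'plane',s)
        hh=cv2.cvtColor(c['img'],cv2.COLOR_RGB2HSV);H,S,V=[hh[...,i] for i in range(3)]
        P=X[((H<6)|(H>174))&(S>150)&(V>60)&(x>.35)&(x<.48)&(y>.33)&(y<.45)&(z>.05)]
        if len(P):print(n,'paddle',len(P),P.mean(0))
    return
E
python3 - <<'E'
from h import *
go([.397,.394,.097],95.9);chk()
E
```

```text
delta [0.0419 0.0009 0.1777] spin -0.00015791598984264964 now [0.4033 0.3945 0.1237] yang 95.89526252030473 F [5.1761 0.315  4.1666] t 10.95 -0.002354711981540189
side col ((518.0115966796875, 406.9615173339844), (34.54682540893555, 38.5117073059082), 0.09465281665325165)
side lid ((611.4537353515625, 398.1216735839844), (124.77245330810547, 165.1204071044922), 6.780605792999268) plane [-0.0422 -0.0029  0.1093]
side paddle 77 [0.397  0.3882 0.1009]
top col ((527.0751953125, 395.5882568359375), (36.64647674560547, 20.83172607421875), 49.188995361328125)
top lid ((618.7081909179688, 396.74774169921875), (125.27943420410156, 160.52145385742188), 4.128378391265869) plane [-0.0406 -0.0056  0.1094]
```

>>> carry_out(deltas=[[0.008,0,0.03,0,-1],[0.014,0,0.06,0,-1],[0.02,0,0.09,0,-1],[0.024,0,0.12,0,-1],[0.028,0,0.15,0,-1],[0.03,0,0.18,0,-1],[0.03,0,0.2,0,-1],[0.03,0,0.2,0,-1],[0.03,0,0.2,0,-1]])

```text
clock: 12.18
position: [0.3983, 0.3943, 0.0961]
ee_rot: [-0.051, 0.999, 0.0, -0.0]
ft_force: [-8.1, -8.1, 31.1]
grip_width: 0.001
grasp_force: 15.8
```

Run:
```python
from h import *
go([.397,.394,.097],95.9);chk()
c=camera('side');cv2.imwrite('pics/s6.png',cv2.resize(c['img'][100:200,190:320,::-1],(780,600),interpolation=2))
```

```text
delta [ 0.009  -0.0009 -0.0061] spin 0.00012251016635313287 now [0.3983 0.3943 0.0961] yang 95.9036753049906 F [-8.0944 -8.1327 31.1245] t 12.175 0.0011711239225020993
side col ((517.54296875, 407.93829345703125), (36.20680618286133, 40.2963981628418), 2.136470079421997)
side lid ((614.5593872070312, 398.70330810546875), (125.87295532226562, 162.71595764160156), 8.411463737487793) plane [-0.1181  0.0013  0.1155]
side paddle 80 [0.3948 0.3876 0.0739]
top col ((521.7234497070312, 403.8768310546875), (37.65808868408203, 27.892871856689453), 89.8183364868164)
top lid ((624.6926879882812, 396.6690673828125), (122.72343444824219, 161.56605529785156), 5.5496745109558105) plane [-0.1362 -0.015   0.1164]
```

View pics/s6.png

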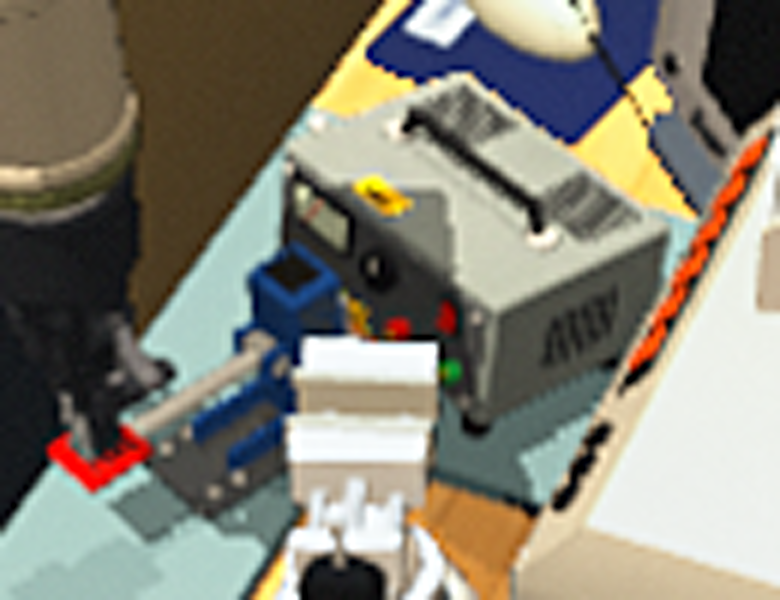

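Front raised with the handle at its stop: the case is tilted back, both front feet are off the mat, and the fingers rest on the paddle at about px (100,445). I'll ease the push slightly and hold.

>>> carry_out(deltas=[[0,0,-0.012,0,-1],[0,0,-0.012,0,-1],[0,0,-0.012,0,-1],[0,0,-0.012,0,-1]])

```text
clock: 12.82
position: [0.3984, 0.3942, 0.0969]
ee_rot: [-0.051, 0.999, 0.0, -0.0]
ft_force: [-4.0, -6.0, 20.2]
grip_width: -0.0
grasp_force: 10.4
```

Run:
```python
from h import *
go([.397,.394,.097],95.9);chk()
```

```text
delta [ 0.0091 -0.0002 -0.0009] spin 8.27729735703997e-05 now [0.3984 0.3942 0.0969] yang 95.90248318920712 F [-4.0089 -6.0222 20.2308] t 12.825 -0.0002635483121292864
side col ((517.9971313476562, 407.4651794433594), (33.75709533691406, 38.99082946777344), 7.75516939163208)
side lid ((618.4501342773438, 398.01336669921875), (125.3751449584961, 160.18505859375), 5.091338634490967) plane [-0.1194  0.      0.1154]
side paddle 81 [0.3944 0.3869 0.0748]
top col ((521.2867431640625, 403.67291259765625), (28.914175033569336, 34.376304626464844), 2.86447811126709)
top lid ((624.8151245117188, 396.6329040527344), (122.16248321533203, 162.0893096923828), 6.6004719734191895) plane [-0.1338 -0.0149  0.1162]
```

```bash
python3 -c "
from h import *
print(ticket.hand_in())"
```

```text
the job is handed in; nothing more can be done
None
```

The job is handed in: the jack's toe is under the yellow lift mark, its handle is held down at the stop with about 20 N, and the front of the case is raised roughly 11 mm off the mat.

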